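# Swing the painted housing round to the drying column and index it

## Robot

A 6-joint arm with a two-finger parallel gripper is mounted at the origin on the work surface. World frame = base frame: x ahead of the robot, y to its left, z up, the work surface at z = 0. Lengths are in mm, angles in rad, forces in N, time in s.
With the tool pointing down it reaches from about 300 to 775 mm from the base axis. Payload 14.6 kg.
Tool frame: the origin (TCP) lies at the very end of the fingers, on their centre line; the grasp point (between the pads) lies 19 mm behind it; z points along the fingers, y is the line along which they close (so a half turn about z gives the same grasp; the last joint's range is limited). The gripper opens to 94 mm and grips with 3 to 60 N. Pads are 16 mm wide; open, the fingers measure 119 mm over their backs; the gripper's body (75 mm by 177 mm) begins 78 mm behind the grasp point.
Start: joints at [1.244, 0.3, 1.521, -0, 1.321, -0.067], TCP at [141.286, 531.533, 205.446] pointing down, gripper open.
Joint ranges: [-3.03, 3.03], [-0.79, 2.21], [0.23, 2.52], [-1.04, 4.18], [0, 3.07], [-2.55, 2.55]. Speed limits (rad/s): [2.22, 2.22, 2.57, 3.14, 3.14, 3.14].

## Interface

Orientations are given as [roll, pitch, yaw] about the fixed x, y, z axes, in that order (R = Rz(yaw) Ry(pitch) Rx(roll)).
In Python, from cell import manip gives the robot as it stands.
- The arm moves only by the tool servo_tool, never from a script. Its argument "rows" is a list of rows, each a list of 7 numbers: the turn, a rotation vector about the world's x, y, z in degrees, then the shift along the world's x, y, z in mm, then the closure, from 0 (fully open) to 1 (shut). In form: [[rx, ry, rz, dx, dy, dz, fingers], ...]. A call has 1 to 20 rows; each row shifts and turns the commanded pose from where the row before left it; what a row does not reach is not made up. A row lasts 1/8 s, in which the tool goes at most 62.5 mm and 10.7 degrees, less where a joint would pass 70% of its speed; a pose out of reach is approached as far as the arm can. A call with a gripper value outside its range is refused whole. The fingers move at their own pace and stop on an object; "grip_force" is the grip in N (left out, the last holds). Time passes only in rows, so rows that do not move let the fingers close. It gives the time, the measured TCP pose, the force, the opening and the grip force at its end, in the units of the state.
- manip.read_state(): the state, without advancing time (a new reading comes with each control period).
- manip.camera(name): name is "scene" or "top"; returns the picture (480x640x3 uint8, red, green, blue); there is no depth.
- manip.camera_info(name): a dict with "fx", "fy", "cx", "cy" (pixels), "D" ([k1, k2, p1, p2, k3] as OpenCV has them; the pictures are not rectified), "position" and "rotation" of the camera in the world. Camera axes: x right, y down, z forward; pixel columns grow to the right and rows downward; lengths in mm; the calibration is good to about 2 mm. A picture is of the moment at which its call begins. camera_info takes no time and is no camera call.
- manip.sign_off(): hands the job in; it is judged then, once.
The state is a dict: "clock": time; "joints": joint angles; "qd": joint speeds; "effort": joint torques, N m; "eef_pos": TCP position; "eef_rot": TCP orientation; "wrist_force": force on the tool from outside, world axes, zero at the start; "moment": the same for the moment, N m; "finger_gap": finger opening in mm; "finger_force": force on a finger pad.
Only numpy, scipy, OpenCV 4.12 (cv2) and the standard library are available. Lean on these libraries where they do the work, as an engineer would, in place of code of your own. Each camera call takes 0.05 s, during which the arm holds its last target. There are 200 camera calls.

## Task

The freshly painted housing on the tilted bench positioner has to face the drying column, which stands on one side of it or the other. Lift the sprung index knob out of the front slot, swing the head round to the index plate on the drying column's side, and let the plunger drop fully home in that plate's slot. Then let go; do not touch the wet paint and leave the things on the bench where they are.

Things in the scene. Friction and masses are not known exactly. Their poses are not given: they have to be found in the camera images.
- positioner: Grey bench positioner, fixed, base 240 x 220 mm; origin at the centre of its underside, z up, front -x. It carries a round drum, 300 mm across, whose axis leans 30 degrees from vertical towards the positioner's own -x. Angles are about that axis: 0 at the low front edge, positive towards the positioner's +y. A flat aluminium track (mid radius 125 mm) rings the drum, with a parking slot at 0.
- pivot (a point): Point on the drum's axis, 120 mm straight above the positioner's origin, in the plane of the pin's round end when the plunger is home. Along the axis the track's face is 10 mm above this plane, the two index plates' faces 12 mm. The pin is 10 mm thick, every slot 13 mm wide.
- plate_left (a point): Nominal point, fixed on the drum, at +70 degrees, radius 125 mm, on the face of the left steel index plate (40 mm wide, 44 degrees long). The plate was clamped by hand: its one slot, across its middle, lies anywhere within 8 degrees of this point and is not measured: look or feel for it. A pin let down beside the slot rests on the plate; turning the head on then lets it snap in.
- plate_right (a point): The same for the right index plate, at -70 degrees.
- head (a joint): Angle (rad) of the turning head, a steel disc 204 mm across with a lug carrying the plunger. 0 at the parking slot; positive swings the knob towards the positioner's +y; stops at +-1.75. It turns stiffly (about 0.3 N m), stays where it is left, and is locked while the pin is in a slot.
- plunger (a joint): Travel (m) of the sprung plunger along the drum's axis: 0 fully home in a slot, 0.010 to 0.012 when the pin rests on the track or a plate, 0.020 fully drawn. The spring pulls it home with 3 N (home) to 8 N (drawn).
- knob_grip (a point): Middle of the black pull knob, a round cylinder 30 mm across and 44 mm long (22 mm each way from this point) along the drum's axis. It lies 125 mm from that axis and, plunger home, 74 mm above the pivot plane. The knob spins freely about its own axis. From 29 mm below this point (plunger home) there is a steel barrel, 24 mm across, on the lug.
- housing: Freshly painted grey bearing housing bolted on the head: 90 x 90 mm foot, 72 mm cylinder, flanged nozzle pointing at the knob, 58 mm high. Origin at the centre of its foot, on the drum's axis side away from the knob by 6 mm, 16 mm above the pivot plane. The nozzle's end is about 78 mm from the knob's axis. Wet: not to be touched.
- dryer: Round infrared drying column, fixed on the bench, 112 mm across, 266 mm high with wire guard, pale tubes and dark domed cap; origin at the centre of its underside. It stands about 0.33 m to the left or to the right of the positioner.
- big_tin: Large white-labelled paint tin with bail, 164 mm across, 190 mm high, 3.5 kg, on the other side of the positioner from the drying column; origin under its centre. Bystander.
- tin_mid: Closed paint tin, 90 mm across, 110 mm high, behind the positioner. Bystander.
- tin_small: Closed paint tin, 72 mm across, 85 mm high, to the right in front of the positioner. Bystander.
- brush: Paint brush lying on the bench beside the positioner, 200 mm long along its x. Bystander.
- scraper: Spatula lying on the bench beside the positioner, 200 mm long along its x. Bystander.
- cup: White mixing cup, 90 mm across, 100 mm high. Bystander.
- jar: Glass jar, 80 mm across, 90 mm high. Bystander.
- tin_lid: Tin lid lying flat, 100 mm across, 6 mm thick. Bystander.

How it is judged (in metres and radians):
On the way, in this order (a step that is already met when the one before it is completed fails the run):
1. the plunger is drawn clear of the parking slot at the front (value of joint plunger above 0.009 m and value of joint head between -0.4 and 0.4 rad), for 0.1 s.
2. the head is swung more than 45 degrees towards the drying column's side (((y of dryer in the frame of positioner above 0 m and value of joint head above 0.8 rad) or (y of dryer in the frame of positioner below 0 m and value of joint head below -0.8 rad))), for 0.1 s.
At the end, for the whole second after the job is handed in: Plunger home (travel under 2.5 mm) in the index plate on the drying column's side (head angle 1.0 to 1.45 rad towards the column: positive if it stands on the positioner's +y side, else negative), head still (0.05 rad/s), all eight bystanders at rest within 40 mm of where they were (value of joint plunger below 0.0025 m and ((y of dryer in the frame of positioner above 0 m and value of joint head between 1 and 1.45 rad) or (y of dryer in the frame of positioner below 0 m and value of joint head between -1.45 and -1 rad)) and velocity of joint head between -0.05 and 0.05 rad/s and linear speed of each of big_tin, tin_mid, tin_small, brush, scraper, cup, jar, tin_lid below 0.02 m/s and distance of each of big_tin, tin_mid, tin_small, brush, scraper, cup, jar, tin_lid from where it was at the start of the episode below 0.04 m); the robot touches nothing.
It fails at once if a tin, the brush, scraper, cup, jar or lid is moved by more than 40 mm (distance of any of big_tin, tin_mid, tin_small, brush, scraper, cup, jar, tin_lid from where it was at the start of the episode above 0.04 m).
It fails at once if the freshly painted housing is touched (contact force between housing and anything else above 1 N).
It also fails if it takes over 42 s, if anything falls off the work surface, if the arm or the gripper's body presses on something with over 40 N, if the wrist force passes 120 N, or if a joint passes its speed limit or range.

## Working session

There is one attempt and no reset: what is moved stays moved. The work goes in short steps, Python scripts to look and compute and a tool call to move; the robot and the scene stay as the last step left them, time stands still between calls to the robot, and variables do not carry over. Pictures are saved under pics/ and viewed, at most 10 in all, crops included, and the job is handed in when it is done.

Besides the shell and the picture viewer there is one more tool, called after "Emit:" as a command line: name --pt "numbers of a row" for each row, then --argument value for the rest. servo_tool: Moves the arm, as the interface text tells. Its arguments: {"type":"object","properties":{"rows":{"type":"array","items":{"type":"array","items":{"type":"number"}}},"grip_force":{"type":"number"}},"required":["rows"]}

```bash
mkdir -p pics
python3 - <<'E'
from cell import manip
import cv2
for n in("scene","top"):
    print(n,manip.camera_info(n)); cv2.imwrite(f"pics/{n}0.png",manip.camera(n)[:,:,::-1])
s=manip.read_state();print(s)
E
```

```text
scene {'fx': 450.9414733764515, 'fy': 450.9414733764515, 'cx': 320.5927843315711, 'cy': 228.30101559006715, 'D': array([-0.01641763,  0.        ,  0.        ,  0.        ,  0.        ]), 'position': array([ 862.86119305, -611.20798804,  833.80612948]), 'rotation': array([-2.34920493, -0.00245573,  0.49736826])}
top {'fx': 555.9320141181331, 'fy': 555.9320141181331, 'cx': 316.9926921555206, 'cy': 236.1797189913906, 'D': array([0.05070585, 0.        , 0.        , 0.        , 0.        ]), 'position': array([ 264.78797458,   29.34944539, 1234.10633971]), 'rotation': array([-2.93330956, -0.00339249, -1.60119029])}
{'clock': 0.1, 'joints': array([ 1.24436940e+00,  3.00404829e-01,  1.52153463e+00,  1.79935687e-05,
        1.32071041e+00, -6.65550125e-02]), 'qd': array([-0.00028594, -0.0006861 , -0.00116125, -0.00052879, -0.0039888 ,
        0.00152647]), 'effort': array([ 4.69889983e-04, -5.32646620e+01, -3.53279507e+01,  7.09356135e-02,
        2.36155617e-02, -2.47116759e-05]), 'eef_pos': array([141.22181841, 531.30678027, 204.94233527]), 'eef_rot': array([-3.14053894e+00, -8.77016675e-05,  2.88171623e+00]), 'wrist_force': array([-0.29912814, -0.10802699, -0.08416035]), 'moment': array([ 0.00121495, -0.02418483, -0.0304757 ]), 'finger_force': 0.0, 'finger_gap': 93.86759888974316}
```

View pics/scene0.png

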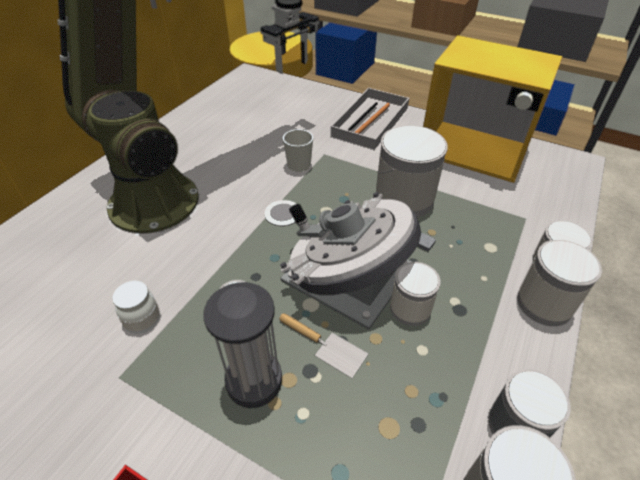

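View pics/top0.png

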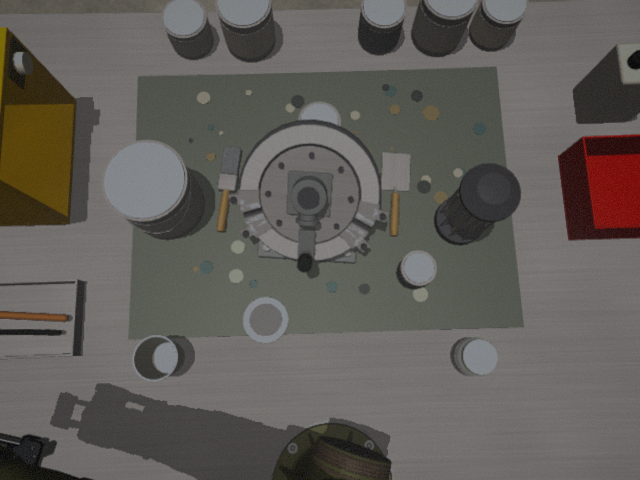

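The positioner's front faces the robot, with the knob at about (305,262) in the top view. The drying column is on the right (world -y) at about (490,192), so the head has to swing negative.

```bash
cat > h.py <<'E'
import numpy as np,cv2
from scipy.spatial.transform import Rotation as R
from cell import manip
I={n:manip.camera_info(n) for n in("scene","top")}
def proj(n,P):
    c=I[n];Rm=R.from_euler('xyz',c['rotation']).as_matrix().T
    K=np.array([[c['fx'],0,c['cx']],[0,c['fy'],c['cy']],[0,0,1.]])
    return cv2.projectPoints(np.asarray(P,float).reshape(-1,3),cv2.Rodrigues(Rm)[0],-Rm@np.asarray(c['position']),K,np.array(c['D']))[0][:,0]
def crop(n,img,x,y,w,h,s):
    cv2.imwrite(n,cv2.resize(img[y:y+h,x:x+w,::-1],None,fx=s,fy=s,interpolation=cv2.INTER_CUBIC))
# positioner model: pose x,y,yaw, z=0
A=np.array([-.5,0,3**.5/2]); E0=np.array([-3**.5/2,0,-.5]); Y=np.array([0,1.,0])
def loc(a,r,h): return np.array([0,0,120])+A*h+r*(np.cos(a)*E0+np.sin(a)*Y)
def W(p,v): return R.from_euler('z',p[2]).apply(v)+[p[0],p[1],0]
E
python3 - <<'E'
from h import *
print(proj("top",[[0,0,0],[600,0,0]]),proj("scene",[[0,0,0],[600,0,0]]))
t=cv2.imread("pics/top0.png")[:,:,::-1];s=cv2.imread("pics/scene0.png")[:,:,::-1]
crop("pics/t1.png",t,220,110,180,165,4.4)if 0 else crop("pics/t1.png",t,225,115,170,150,4)
crop("pics/s1.png",s,270,180,170,150,4)
E
```

```text
[[333.15977449 486.16233861]
 [323.50773756 204.18091678]] [[153.25620934 202.11771738]
 [345.55869156 283.12291873]]
```

View pics/t1.png

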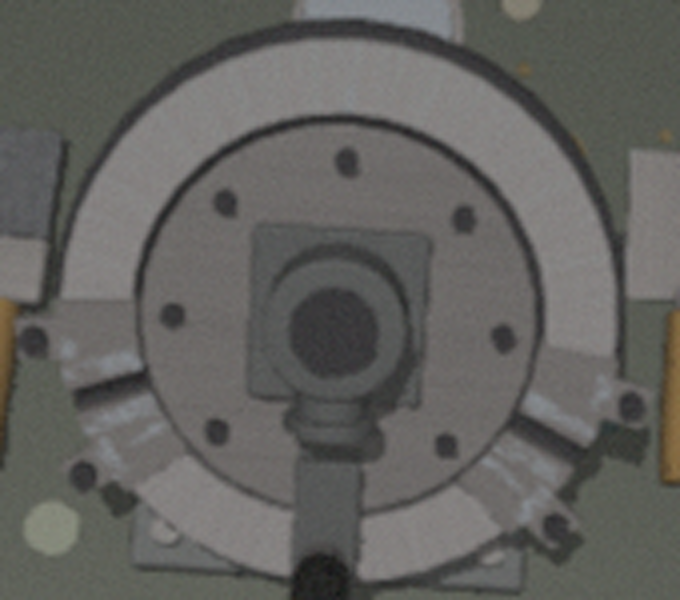

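View pics/s1.png

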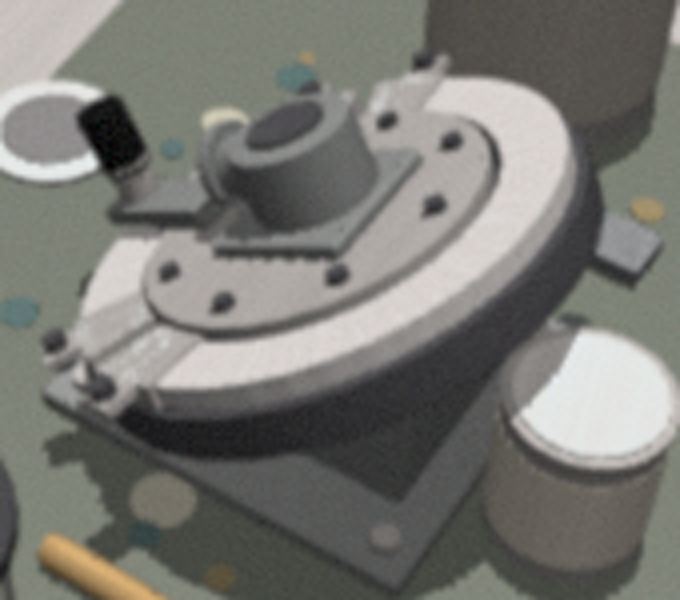

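The slot in the right plate shows as a dark band, at crop (518,420)-(580,455) in the top view. The housing top centre is at crop (334,332), and the knob at (322,575). In the scene view, the knob middle is at crop (112,138), the housing top at (285,122), and the base corners at (400,590) and (45,390).

```bash
cat > fit.py <<'E'
from h import *
from scipy.optimize import least_squares
T=lambda u,v:(225+u/4,115+v/4)
S=lambda u,v:(270+u/4,180+v/4)
obs=[("top",T(334,332),lambda q:loc(0,-6,74)),("top",T(320,577),lambda q:loc(0,125,q[4])),
("scene",S(285,122),lambda q:loc(0,-6,74)),("scene",S(112,138),lambda q:loc(0,125,74)),
("top",T(549,438),lambda q:loc(q[3],125,12)),
("scene",S(398,588),lambda q:np.array([120,-110,4.])),("scene",S(45,392),lambda q:np.array([-120,-110,4.])),
("top",T(133,565),lambda q:np.array([-120,110,8.])),("top",T(520,590),lambda q:np.array([-120,-110,8.]))]
def f(q): return np.concatenate([proj(n,W(q[:3],g(q)))[0]-uv for n,uv,g in obs])
r=least_squares(f,[600,40,0,-1.2,90],loss='soft_l1');q=r.x
if __name__=="__main__":
    print(q,np.degrees(q[3]),np.degrees(q[2]));print(f(q).reshape(-1,2).round(1))
    # slot ends & left slot compare
    print(proj("top",W(q[:3],np.array([loc(q[3],105,12),loc(q[3],145,12)])))*4-[900,460])
    al=np.radians(70+8);print(proj("top",W(q[:3],np.array([loc(al,105,12),loc(al,145,12)])))*4-[900,460])
    Rz=R.from_euler('z',q[2])
    print("axis",Rz.apply(A))
    for a in(0,q[3]): print("knob",a,W(q[:3],loc(a,125,74)))
E
python3 fit.py
```

```text
[ 5.92651785e+02  3.09560476e+01 -9.63710428e-02 -1.36676655e+01
  6.10277034e+01] -783.0995513484787 -5.521654020312568
[[-0.3  0.8]
 [ 0.   0. ]
 [-1.4 -0.4]
 [-0.2 -2. ]
 [-1.2 -0.6]
 [ 0.1  2. ]
 [-0.7  1.7]
 [-0.9 -0.9]
 [ 0.6 -0.7]]
[[511.63967046 416.98497097]
 [576.94117258 454.49833603]]
[[137.60887766 344.94645602]
 [ 62.06397551 355.52621068]]
axis [-0.49767995  0.04811097  0.8660254 ]
knob 0 [448.07259834  44.93258984 121.58587988]
knob -13.667665541921354 [496.34621413 -71.7279556  155.8082741 ]
```

Run:
```python
from h import *
from scipy.optimize import least_squares
C={}
for n,(x,y,w,h) in dict(top=(285,245,40,35),scene=(283,195,30,40)).items():
    g=cv2.cvtColor(cv2.imread(f"pics/{n}0.png"),cv2.COLOR_BGR2GRAY)[y:y+h,x:x+w]
    m=(g<38).astype(np.uint8)
    k,l,st,c=cv2.connectedComponentsWithStats(m); i=1+np.argmax(st[1:,4]); C[n]=c[i]+[x,y]; print(n,st[i],C[n])
s=least_squares(lambda p:np.concatenate([proj(n,p)[0]-C[n] for n in C]),[450,40,120]);print(s.x,s.fun)
import fit
print(np.c_[[proj(n,W(fit.q[:3],loc(0,125,74)))[0] for n in C]])
```

```text
top [ 13   9  14  18 154] [304.61688312 262.11688312]
scene [  7  10  16  18 171] [297.53216374 213.23976608]
[447.23024054  45.1419102  118.75198554] [ 0.00572972  0.00664596  0.00983386 -0.0022878 ]
[[304.68956435 261.48418241]
 [297.76689853 212.5146084 ]]
```

```bash
cat > plan.py <<'E'
from h import *
s=manip.read_state()
yaw=np.radians(-5.5)
Rz=R.from_euler('z',yaw)
a=Rz.apply(A);y=Rz.apply(Y)
Rt=R.from_matrix(np.c_[np.cross(y,-a),y,-a])
R0=R.from_euler('xyz',s['eef_rot'])
if __name__=="__main__":
    print("A",a,"rotvec",np.degrees((Rt*R0.inv()).as_rotvec()),"eul",Rt.as_euler('xyz'))
    K=np.array([447.6,45,120.3])
    for h in(100,60,0): print(h,K+a*(h-19))
    # arc: TCP deltas for the swing, 
    p=np.array([592.6,31,yaw])
    for d in range(0,-71,-5): print(d,(W(p,loc(np.radians(d),125,74))-W(p,loc(0,125,74))).round(1))
E
python3 plan.py
```

```text
A [-0.4976981   0.04792288  0.8660254 ] rotvec [ -5.2585451  -29.57430923   9.18985178] eul [-3.14159265  0.52359878  3.04559954]
100 [407.28645397  48.88175298 190.44805771]
60 [427.19437793  46.96483793 155.80704156]
0 [457.05626388  44.08946535 103.84551733]
0 [0. 0. 0.]
-5 [ -0.6 -10.9   0.2]
-10 [ -0.4 -21.8   0.9]
-15 [  0.6 -32.6   2.1]
-20 [  2.4 -43.2   3.8]
-25 [  5.  -53.6   5.9]
-30 [  8.4 -63.6   8.4]
-35 [ 12.6 -73.2  11.3]
-40 [ 17.5 -82.4  14.6]
-45 [ 23.1 -91.   18.3]
-50 [ 29.3 -99.   22.3]
-55 [  36.1 -106.3   26.7]
-60 [  43.5 -112.9   31.2]
-65 [  51.4 -118.8   36.1]
-70 [  59.6 -123.7   41.1]
```

Emit:
servo_tool --pt "0 0 0 0 0 60 0" --pt "0 0 0 0 0 60 0" --pt "-0.375 -2.11 0.656 16 -34.4 0 0" --pt "-0.375 -2.11 0.656 16 -34.4 0 0" --pt "-0.375 -2.11 0.656 16 -34.4 0 0" --pt "-0.375 -2.11 0.656 16 -34.4 0 0" --pt "-0.375 -2.11 0.656 16 -34.4 0 0" --pt "-0.375 -2.11 0.656 16 -34.4 0 0" --pt "-0.375 -2.11 0.656 16 -34.4 0 0" --pt "-0.375 -2.11 0.656 16 -34.4 0 0" --pt "-0.375 -2.11 0.656 16 -34.4 0 0" --pt "-0.375 -2.11 0.656 16 -34.4 0 0" --pt "-0.375 -2.11 0.656 16 -34.4 0 0" --pt "-0.375 -2.11 0.656 16 -34.4 0 0" --pt "-0.375 -2.11 0.656 16 -34.4 0 0" --pt "-0.375 -2.11 0.656 16 -34.4 0 0" --pt "0 0 0 0 0 0 0" --grip_force 30

```text
clock: 2.22
eef_pos: [365.4, 47.8, 325.2]
eef_rot: [3.141, 0.523, 3.041]
wrist_force: [-0.3, 0.5, 0.3]
finger_gap: 93.8
finger_force: 0.0
```

Emit:
servo_tool --pt "0 0 0.2 10.5 0.3 -33.7 0.3" --pt "0 0 0 10.5 0.3 -33.7 0.3" --pt "0 0 0 10.5 0.3 -33.7 0.3" --pt "0 0 0 10.5 0.3 -33.7 0.3" --pt "0 0 0 0 0 0 0.3" --pt "0 0 0 0 0 0 0.3"

```text
clock: 2.98
eef_pos: [407.4, 51.7, 191.9]
eef_rot: [3.14, 0.524, 3.05]
wrist_force: [-0.4, 0.1, 0.5]
finger_gap: 66.3
finger_force: 0.0
```

Run:
```python
from h import *
a=manip.camera("top");b=manip.camera("scene")
crop("pics/a1.png",a,200,160,200,150,2) 
x=cv2.resize(a[150:300,200:400,::-1],None,fx=3,fy=3,interpolation=2);y=cv2.resize(b[120:290,230:430,::-1],None,fx=3,fy=3,interpolation=2)
cv2.imwrite("pics/a1.png",x[:, :]);cv2.imwrite("pics/b1.png",y)
```

```text
(no output)
```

View pics/b1.png

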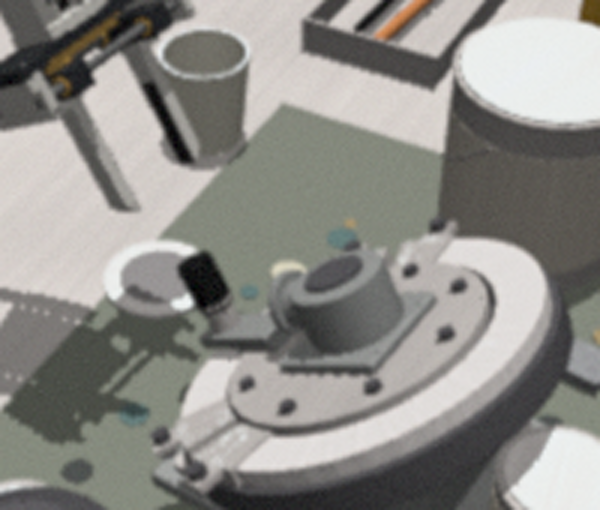

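The open fingertips (crop (125,207) and (185,160)) line up with the knob at (203,280), and the tool is parallel to the knob's axis. Next I advance along the axis and grip.

Emit:
servo_tool --pt "0 0 0 6.9 -3.5 -12.3 0.3" --pt "0 0 0 6.9 -0.7 -12.3 0.3" --pt "0 0 0 6.9 -0.7 -12.3 0.3" --pt "0 0 0 6.9 -0.7 -12.3 0.3" --pt "0 0 0 6.9 -0.7 -12.3 0.3" --pt "0 0 0 6.9 -0.7 -12.3 0.3" --pt "0 0 0 6.9 -0.7 -12.3 0.3" --pt "0 0 0 0 0 0 0.3" --pt "0 0 0 0 0 0 0.3"

```text
clock: 4.2
eef_pos: [455.8, 43.5, 105.5]
eef_rot: [3.14, 0.524, 3.049]
wrist_force: [-0.6, 0.3, -0.4]
finger_gap: 65.7
finger_force: 0.0
```

Emit:
servo_tool --pt "0 0 0 0 0 0 0.6" --pt "0 0 0 0 0 0 0.75" --pt "0 0 0 0 0 0 0.9" --pt "0 0 0 0 0 0 0.9" --pt "0 0 0 0 0 0 0.9" --grip_force 30

```text
clock: 4.82
eef_pos: [455.6, 43.3, 104.6]
eef_rot: [3.141, 0.523, 3.049]
wrist_force: [-2.1, -1.6, 2.6]
finger_gap: 29.7
finger_force: 30.0
```

Emit:
servo_tool --pt "0 0 0 -2 0.2 3.5 0.9" --pt "0 0 0 -2 0.2 3.5 0.9" --pt "0 0 0 -2 0.2 3.5 0.9" --pt "0 0 0 -2 0.2 3.5 0.9" --pt "0 0 0 0 0 0 0.9" --pt "0 0 0 0 0 0 0.9"

```text
clock: 5.58
eef_pos: [447.4, 44.2, 118.5]
eef_rot: [3.141, 0.523, 3.049]
wrist_force: [4.2, -1.5, -5.6]
finger_gap: 29.6
finger_force: 30.0
```

Run:
```python
from h import *
print(manip.read_state()['joints'])
# slot angle from refined pose, scan darkness along the right plate in the first top picture
g=cv2.cvtColor(cv2.imread("pics/top0.png"),cv2.COLOR_BGR2GRAY).astype(np.float32)
for yaw in(-5.5,):
  for p in([592.6,31],[592,31.2]):
    q=[*p,np.radians(yaw)]
    for sgn in(-1,1):
      D=np.arange(58,84,.5);v=[]
      for d in D:
        uv=proj("top",W(q,np.array([loc(sgn*np.radians(d),r,12) for r in range(112,139,3)]))).astype(np.float32)
        v.append(cv2.remap(g,uv[None,:,0],uv[None,:,1],1).mean())
      v=np.array(v);w=np.clip(np.median(v)-v-8,0,None);print(sgn,(w*D).sum()/w.sum(),v.round())
```

```text
[ 0.06304681 -0.06168804  2.24745435 -0.17875452  0.44417175 -1.27408927]
-1 63.07183394304856 [117. 112. 105.  95.  85.  76.  69.  64.  60.  58.  56.  54.  52.  53.
  59.  72.  88. 102. 110. 117. 122. 126. 127. 127. 126. 123. 120. 116.
 112. 110. 108. 108. 108. 107. 107. 107. 107. 106. 106. 107. 107. 108.
 107. 107. 108. 108. 108. 107. 108. 108. 107. 107.]
1 68.76472220487152 [108. 109. 111. 114. 118. 122. 125. 126. 126. 127. 126. 124. 117. 109.
  99.  89.  80.  72.  65.  61.  57.  53.  49.  45.  45.  52.  68.  87.
 101. 111. 116. 119. 120. 122. 124. 125. 124. 121. 117. 113. 109. 107.
 106. 107. 107. 106. 106. 107. 107. 106. 107. 107.]
-1 63.3637057094289 [119. 115. 109. 101.  91.  81.  73.  67.  62.  59.  57.  55.  53.  52.
  54.  63.  79.  95. 106. 113. 119. 124. 127. 127. 127. 125. 122. 118.
 115. 111. 109. 108. 108. 108. 107. 107. 107. 106. 106. 106. 107. 107.
 108. 107. 107. 108. 108. 107. 107. 108. 108. 107.]
1 69.00709890051832 [108. 109. 110. 112. 116. 120. 124. 126. 126. 127. 127. 125. 120. 113.
 104.  94.  84.  75.  68.  63.  59.  55.  51.  47.  44.  47.  60.  77.
  94. 106. 114. 117. 119. 121. 123. 124. 125. 123. 119. 115. 111. 108.
 107. 107. 107. 107. 107. 107. 107. 106. 107. 107.]
```

Emit:
servo_tool --pt "2.49 -0.24 -4.33 -0.6 -10.9 0.2 0.9" --pt "2.49 -0.24 -4.33 0.2 -10.9 0.7 0.9" --pt "2.49 -0.24 -4.33 1.0 -10.8 1.2 0.9" --pt "2.49 -0.24 -4.33 1.8 -10.6 1.7 0.9" --pt "0 0 0 0 0 0 0.9" --pt "0 0 0 0 0 0 0.9"

```text
clock: 6.32
eef_pos: [449.6, 1.2, 122.0]
eef_rot: [2.947, 0.489, 2.653]
wrist_force: [1.4, -2.4, -7.2]
finger_gap: 29.8
finger_force: 30.0
```

Emit:
servo_tool --pt "2.49 -0.24 -4.33 2.6 -10.4 2.1 0.9" --pt "2.49 -0.24 -4.33 3.4 -10.0 2.5 0.9" --pt "2.49 -0.24 -4.33 4.2 -9.6 2.9 0.9" --pt "2.49 -0.24 -4.33 4.9 -9.2 3.3 0.9" --pt "2.49 -0.24 -4.33 5.6 -8.6 3.7 0.9" --pt "2.49 -0.24 -4.33 6.2 -8.0 4.0 0.9" --pt "2.49 -0.24 -4.33 6.8 -7.3 4.4 0.9" --pt "2.49 -0.24 -4.33 7.4 -6.6 4.5 0.9" --pt "0 0 0 0 0 0 0.9" --pt "0 0 0 0 0 0 0.9"

```text
clock: 7.58
eef_pos: [491.5, -69.9, 150.1]
eef_rot: [2.675, 0.254, 1.939]
wrist_force: [0.7, -8.0, -8.6]
finger_gap: 29.5
finger_force: 30.0
```

```bash
cat > ang.py <<'E'
from h import *
s=manip.read_state();q=[592.6,31,np.radians(-5.5)]
v=R.from_euler('z',-q[2]).apply(s['eef_pos']-np.array([q[0],q[1],0]))-[0,0,120]
f=R.from_euler('z',-q[2]).apply(s['wrist_force'])
a=np.arctan2(v@Y,v@E0);t=np.cos(a)*Y-np.sin(a)*E0;e=np.cos(a)*E0+np.sin(a)*Y
print("ang",np.degrees(a),"r",np.hypot(v@Y,v@E0),"h",v@A,"F tan/rad/ax",f@t,f@e,f@A,"j6",s['joints'][5],"gap",s['finger_gap'],s['clock'])
w=R.from_euler('z',q[2])
print("tan(-)",w.apply(-t),"rad",w.apply(e))
E
python3 ang.py
```

```text
ang -59.957507680480155 r 127.2708346222027 h 71.55929844245364 F tan/rad/ax -1.307112764811434 8.322738691196042 -8.1700134385533 j6 -0.8108875149879354 gap 29.513205301466584 7.575
tan(-) [ 0.69824286 -0.57019079  0.43282718] rad [-0.51454203 -0.82011332 -0.25032107]
```

Emit:
servo_tool --pt "0.5 0 -0.87 0.5 -2.8 0.4 0.9" --pt "0.5 0 -0.87 1.5 -1.3 1.0 0.9" --pt "0 0 0 0 0 0 0.9" --pt "0 0 0 0 0 0 0.9"

```text
clock: 8.07
eef_pos: [494.0, -72.8, 152.0]
eef_rot: [2.667, 0.237, 1.907]
wrist_force: [5.2, 4.4, -6.7]
finger_gap: 29.6
finger_force: 30.0
```

```bash
python3 ang.py
python3 - <<'E'
from h import *
a=manip.camera("top");b=manip.camera("scene")
x=cv2.resize(a[160:260,290:410,::-1],None,fx=4,fy=4,interpolation=2);y=cv2.resize(b[190:290,250:350,::-1],None,fx=4,fy=4,interpolation=2)
cv2.imwrite("pics/c1.png",np.hstack([x[:,:400],y]))
E
```

```text
ang -61.8187046953779 r 127.94497122807786 h 71.81014313496402 F tan/rad/ax 1.5893580899706055 -4.697450518610091 -8.180291386538272 j6 -0.7888707563680672 gap 29.621052774891464 8.075
tan(-) [ 0.71458595 -0.54325409  0.44072884] rad [-0.49159284 -0.83819949 -0.23613152]
```

View pics/c1.png

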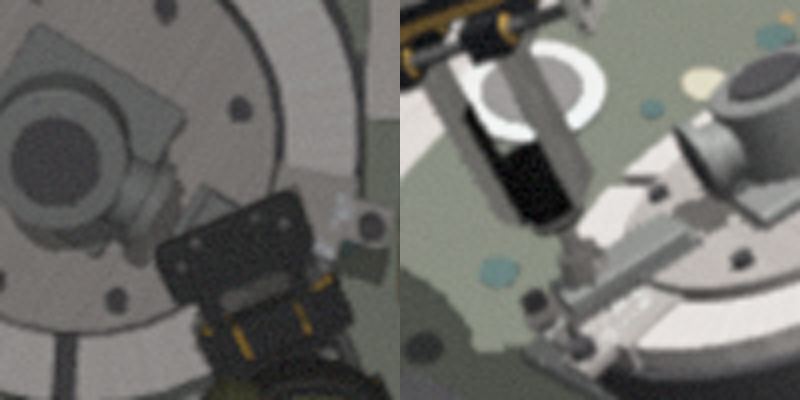

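The knob is held at about -62° with the plunger drawn. I'll open slightly to cage it, so the pin can drop, and then turn on.

Emit:
servo_tool --pt "0 0 0 0 0 0 0.62" --pt "0 0 0 0 0 0 0.62" --pt "0 0 0 0 0 0 0.62" --pt "0 0 0 0 0 0 0.62"

```text
clock: 8.68
eef_pos: [493.2, -72.9, 151.4]
eef_rot: [2.669, 0.237, 1.909]
wrist_force: [-0.0, -0.2, 0.4]
finger_gap: 35.7
finger_force: 0.0
```

Emit:
servo_tool --pt "0 0 0 0.8 -0.6 0.5 0.62" --pt "0 0 0 0.8 -0.6 0.5 0.62" --pt "0 0 0 0.8 -0.6 0.5 0.62" --pt "0 0 0 0.8 -0.6 0.5 0.62" --pt "0 0 0 0 0 0 0.62"

```text
clock: 9.3
eef_pos: [496.3, -75.2, 153.2]
eef_rot: [2.669, 0.237, 1.909]
wrist_force: [0.0, 0.1, -0.5]
finger_gap: 35.6
finger_force: 0.0
```

```bash
python3 ang.py
```

```text
ang -63.39792954529519 r 128.5628881729681 h 71.5405847287999 F tan/rad/ax 0.2747371906177166 -0.013306950850458892 -0.46355378591107754 j6 -0.7943224004740599 gap 35.605295996489524 9.3
tan(-) [ 0.72786243 -0.51994766  0.44706903] rad [-0.47171271 -0.85285276 -0.2238957 ]
```

Emit:
servo_tool --pt "0 0 0 0.8 -0.6 0.5 0.62" --pt "0 0 0 0.8 -0.6 0.5 0.62" --pt "0 0 0 0 0 0 0.62"

```text
clock: 9.68
eef_pos: [497.9, -76.4, 154.2]
eef_rot: [2.669, 0.237, 1.909]
wrist_force: [-0.0, -0.1, -0.3]
finger_gap: 35.7
finger_force: 0.0
```

```bash
python3 ang.py
```

```text
ang -64.39489173516593 r 128.63416147530992 h 71.56998581400488 F tan/rad/ax 0.108776541073085 0.12950916748660096 -0.2112933387478923 j6 -0.7967496663107403 gap 35.716736538961406 9.675
tan(-) [ 0.73595976 -0.50502983  0.450897  ] rad [-0.45897694 -0.86177043 -0.21608308]
```

Run:
```python
from h import *
a=manip.camera("top");b=manip.camera("scene")
x=cv2.resize(a[160:260,290:410,::-1],None,fx=4,fy=4,interpolation=2);y=cv2.resize(b[190:290,250:350,::-1],None,fx=4,fy=4,interpolation=2)
cv2.imwrite("pics/d1.png",np.hstack([x[:,:400],y]))
```

```text
(no output)
```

View pics/d1.png

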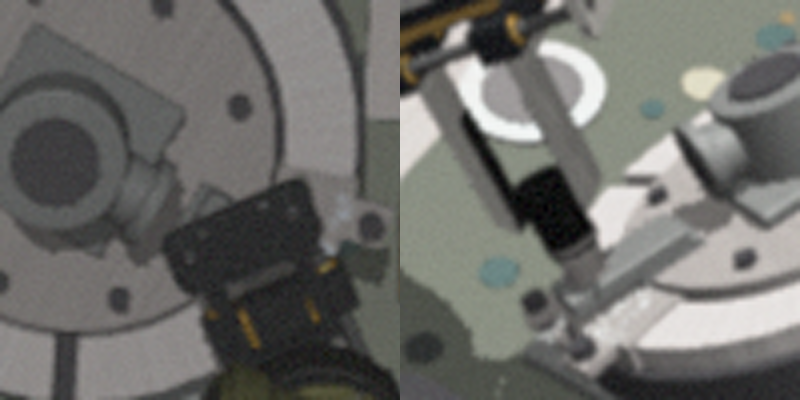

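The knob has dropped visibly: its lower rim went from crop y≈225 to 250 in the scene half. The left finger is close beside it. I'll check by pushing a little further, since a locked head will push back.

Emit:
servo_tool --pt "0 0 0 0.8 -0.6 0.5 0.62" --pt "0 0 0 0 0 0 0.62"

```text
clock: 10.02
eef_pos: [498.8, -77.0, 154.7]
eef_rot: [2.669, 0.237, 1.909]
wrist_force: [0.1, 0.5, 0.1]
finger_gap: 35.6
finger_force: 0.0
```

```bash
python3 ang.py
python3 - <<'E'
from h import *
q=[592.6,31,np.radians(-5.5)]
for d in(-61,-63,-65):
  for h in(74,86,92): print(d,h,(proj("scene",W(q,np.array([loc(np.radians(d),125,h),loc(np.radians(d),125,h-22),loc(np.radians(d),125,h+22)])))*4-[1000-400,760]).round().tolist())
E
```

```text
ang -64.90334185471329 r 128.64480356444602 h 71.59739981290807 F tan/rad/ax 0.0929189666437576 -0.5037033003981174 0.025930902877475865 j6 -0.7979051415434707 gap 35.645215911158026 10.025
tan(-) [ 0.74000375 -0.49736258  0.45279677] rad [-0.45242795 -0.86621814 -0.2120733 ]
-61 74 [[552.0, 203.0], [570.0, 236.0], [533.0, 168.0]]
-61 86 [[542.0, 184.0], [560.0, 218.0], [523.0, 150.0]]
-61 92 [[537.0, 175.0], [555.0, 209.0], [518.0, 140.0]]
-63 74 [[555.0, 205.0], [573.0, 238.0], [536.0, 171.0]]
-63 86 [[544.0, 186.0], [563.0, 220.0], [525.0, 152.0]]
-63 92 [[539.0, 177.0], [558.0, 211.0], [520.0, 142.0]]
-65 74 [[557.0, 207.0], [576.0, 241.0], [539.0, 173.0]]
-65 86 [[547.0, 188.0], [566.0, 223.0], [528.0, 154.0]]
-65 92 [[542.0, 179.0], [561.0, 213.0], [523.0, 144.0]]
```

The measured knob position matches the plunger-home prediction (centre at about (557,210), against 205 predicted at home and 186 when resting on the plate). I'll let go and withdraw along the axis.

Emit:
servo_tool --pt "0 0 0 -2.0 1.3 -1.2 0.4" --pt "0 0 0 -2.0 1.3 -1.2 0.3" --pt "0 0 0 0 0 0 0.3" --pt "0 0 0 -5 0.5 8.7 0.3" --pt "0 0 0 -7.5 0.7 13 0.3" --pt "0 0 0 -10 1 17.4 0.3" --pt "0 0 0 -15 1.4 26 0.3" --pt "0 0 0 -15 1.4 26 0.3" --pt "0 0 0 -15 1.4 26 0.3" --pt "0 0 0 -15 1.4 26 0.3" --pt "0 0 0 -15 1.4 26 0.3" --pt "0 0 0 0 0 0 0.3" --pt "0 0 0 0 0 0 0.3"

```text
clock: 11.65
eef_pos: [397.1, -65.2, 320.7]
eef_rot: [2.67, 0.237, 1.909]
wrist_force: [-0.1, -0.0, -0.7]
finger_gap: 65.7
finger_force: 0.0
```

Run:
```python
from h import *
a=manip.camera("top");b=manip.camera("scene")
x=cv2.resize(a[160:260,290:410,::-1],None,fx=4,fy=4,interpolation=2);y=cv2.resize(b[190:290,250:350,::-1],None,fx=4,fy=4,interpolation=2)
cv2.imwrite("pics/e1.png",np.hstack([x[:,:400],y]))
g=cv2.cvtColor(b,cv2.COLOR_RGB2GRAY)[225:262,275:310]
k,l,st,c=cv2.connectedComponentsWithStats((g<38).astype(np.uint8));i=1+np.argmax(st[1:,4]);print(st[i],(c[i]+[275,225])*4-[600,760])
```

```text
[  5   7  17  21 218] [551.94495413 208.03669725]
```

View pics/e1.png

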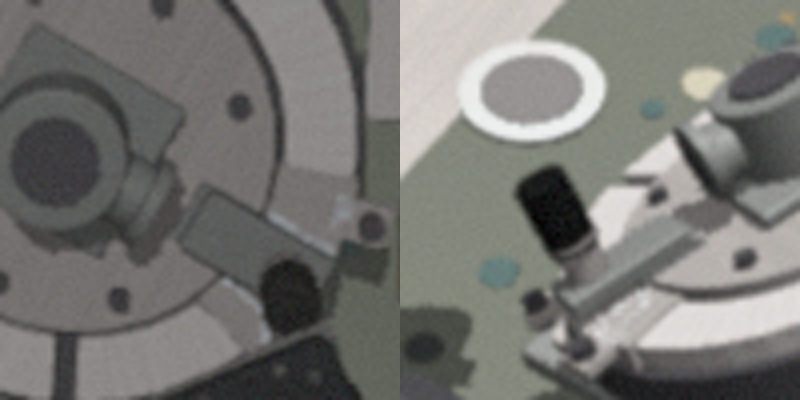

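The knob sits tight against the barrel at crop (552,208). That is exactly the plunger-home prediction plus the 3-pixel offset seen at the start. The arm is clear.

```bash
python3 -c "
from cell import manip;print(manip.sign_off())"
```

```text
the job is handed in; nothing more can be done
None
```

I swung the head to about -63°, towards the drying column on the right, and handed the job in at about 11.7 s; by the camera, the plunger is fully home in the right plate's slot, with the arm withdrawn and nothing else seen touched or moved.

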